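# Raise the worktop socket tower and hold it up

### The job

Raise the pull-up socket tower in the worktop so that I can plug in the toaster: press the release button on its plate so that the top springs up a little, then take it by the cap and pull it straight up past its first stop to the second stop, so that both sections are fully out. Its upper catch is worn and it sinks when let go, so finish while still holding the tower up at the second stop; leave the mug, the spoon and the tin beside it where they are.

Things in the scene. Friction and masses are not known exactly. Their poses are not given: they have to be found in the camera images.
- tower_base: fixed metal plate of the pull-up socket tower, 96 mm (x) by 150 mm (y: -98 to +52 mm) by 4 mm thick. Origin: on the tower's upright axis, at worktop height; z up, sockets face -x. Black round button at (0, -76 mm). On the axis the tower's plain metal cap; under it, sunk in the worktop, the upper section (48 by 66 mm) and the lower section (56 by 74 mm)
- button_top (a point): centre of the top face of the release button: round, 24 mm in diameter, its top 13.5 mm above the worktop when not pressed. It is pressed straight down 5 mm on a spring (1.8 N to start, about 5 N fully down) and comes back up when let go
- tower_button (a joint): travel of the release button in m: 0 up, 0.005 fully pressed. Beyond about 0.003 it frees the catch: the upper section springs up by itself, in about half a second, to about 27 to 45 mm and stays there when the button is let go. Without the button the stowed tower is locked
- cap_top (a point): centre of the top face of the cap: 56 mm (plate's x, the width to grip) by 74 mm (y), 12 mm thick, overhanging the upper section by 4 mm. Its height above the worktop: 16 mm stowed, about 43 to 61 mm once sprung up, 86 mm at the first stop, 156 mm at the second stop. It moves only straight up and down
- tower_upper (a joint): how far the upper section is out of the lower one, in m: 0 stowed, 0.070 fully out (first stop; at most about 4.5 N to pull there). It sinks back to about 27 to 45 mm when let go
- tower_lower (a joint): how far the lower section is out of the plate, in m: 0 stowed, 0.070 fully out (second stop, the end of the travel). It is drawn along by the upper section once that is fully out; the pull then rises to about 8 to 10 N. It slides down when let go
- mug: bystander: white mug with a handle, 82 mm across, 94 mm high, standing beside the tower. Origin at the centre of its underside. Not to be moved
- spoon: bystander: metal table spoon, 192 mm long (its x), 39 mm wide, 13 mm high, lying in front of the plate. Origin at the centre of its underside. Not to be moved
- tin: bystander: food tin, 75 mm across, 58 mm high, standing behind the plate. Origin at the centre of its underside. Not to be moved

How it is judged (in metres and radians):
On the way, in this order (a step that is already met when the one before it is completed fails the run):
1. the release button is pressed in (value of joint tower_button above 0.003 m), for 0.05 s.
2. the upper section has sprung out of the plate and the button is let go again (value of joint tower_upper above 0.02 m and value of joint tower_button below 0.001 m), for 0.2 s.
3. held in the fingers, the upper section is drawn out to its first stop (value of joint tower_upper above 0.066 m and contact force between the fingers and tower_base above 2 N), for 0.05 s.
At the end, for the whole second after the job is handed in: both sections are out to within 4 mm of their stops (cap top about 156 mm above the worktop), held there still by the fingers (over 2 N of contact) and by nothing else through the last second, the button is let go, and the mug, spoon and tin have moved less than 20 mm (all of step 3 and value of joint tower_lower above 0.066 m and height (world z) of cap_top above 0.148 m and value of joint tower_button below 0.001 m and contact force between each of mug, spoon, tin and tower_base below 0.2 N and distance of each of mug, spoon, tin from where it was at the start of the episode below 0.02 m); the arm keeps its last pose, push and grip.
It fails at once if the mug is moved more than 30 mm or tipped (distance of mug from where it was at the start of the episode above 0.03 m or angle between mug's own z axis and vertical above 0.35 rad).
It fails at once if the tin is moved more than 30 mm or tipped (distance of tin from where it was at the start of the episode above 0.03 m or angle between tin's own z axis and vertical above 0.35 rad).
It fails at once if the spoon is moved more than 30 mm (distance of spoon from where it was at the start of the episode above 0.03 m).
It also fails if it takes over 40 s, if anything falls off the work surface, if the arm or the gripper's body presses on something with over 40 N, if the wrist force passes 120 N, or if a joint passes its speed limit or range.

### The arm

A 6-joint arm with a two-finger parallel gripper is mounted at the origin on a cart in front of the work surface, level with it; the furniture and walls round the work are solid. World frame = base frame: x ahead of the robot, y to its left, z up, the work surface at z = 0. Lengths are in m, angles in degrees, forces in N, time in s.
With the tool pointing down it reaches from about 0.3 to 0.75 m from the base axis. Payload 8.5 kg.
Tool frame: the origin (TCP) lies at the centre of the arm's flange, where the gripper is bolted on; the fingertips stand 173 mm ahead of it and the grasp point (between the pads) lies env.pinch_z ahead of it (env.pinch_z is the distance from the TCP to the grasp point, in m); z points along the fingers, y is the line along which they close (so a half turn about z gives the same grasp; the last joint's range is limited). The gripper opens to 85 mm and grips with 20 to 120 N. Pads are 22 mm wide; open, the fingers measure 114 mm over their backs; the gripper's body (76 mm by 85 mm) begins 54 mm behind the grasp point. The pads swing forward as they close: fully open they stand 13 mm farther back than shut.
Start: joints at [-76.851, 21.807, 74.336, -0, 83.858, -12.336], TCP at [0.237, -0.496, 0.405] pointing down, gripper open.
Joint ranges: [-178.18, 178.18], [-50.72, 133.34], [12.68, 142.11], [-81.47, 261.47], [9.98, 163.14], [-165.26, 165.26]. Speed limits (degrees/s): [136.94, 136.94, 180, 180, 180, 180].

### API

Orientations are given as a 3x3 rotation matrix whose columns are the frame's x, y, z axes.
In Python, from rig import env, get_image, job, spotter gives the robot as it stands. The module is installed in compiled form; this text tells all that it offers.
- The arm moves only by the shell command python3 -m creep 'ROWS' [FORCE]. ROWS is text: rows parted by semicolons, each of 7 numbers parted by spaces: the turn, a rotation vector about the tool's x, y, z in units of 8 degrees (1.0 is 8 degrees), then the shift along the tool's x, y, z in units of 30 mm (1.0 is 30 mm), then the finger opening in mm, from 0 to 85.4. A call has 1 to 12 rows; each row is the pose to reach, as a shift and turn from the pose commanded when the call began, along the tool's axes at that moment; what a row does not reach only later rows make up. A row lasts 1/10 s, in which the tool goes at most 50 mm and 8.59 degrees, less where a joint would pass 70% of its speed; a pose out of reach is approached as far as the arm can. A call with a gripper value outside its range is refused whole. The fingers move at their own pace and stop on an object; FORCE is the grip in N (left out, the last holds). Time passes only in rows, so rows that repeat a pose let the fingers close. It gives the time, the measured TCP pose, the force, the opening and the grip force at its end, in the units of the state.
- env.observe(): the state, without advancing time (a new reading comes with each control period).
- get_image(name): name is "scene" or "side" or "wrist"; returns a dict with "image" (420x560x3 uint8, blue, green, red), "depth" (420x560 float32, m along the optical axis (not along the pixel's ray), 0 where there is no reading), "intrinsics" (3x3 intrinsics, pixels), "view" (4x4, takes a point from world to camera coordinates). Camera axes: x right, y up, looking along -z (the intrinsics and any distortion apply to the point x, -y, -z); pixel columns grow to the right and rows downward; lengths in m; the calibration is good to about 2 mm. A picture is of the moment at which its call begins.
- job.close_job(): hands the job in; it is judged then, once.
Trained networks look in a picture, given as the dict that the camera call returned (one of the last four; its "shot" number tells which), for a name from the list of things; names that differ only in an ending like _2 or _b are one class to them, and where a whole thing is asked for, a point or a joint stands for the part that bears it (a point fixed in the world has none). Each returns a list of dicts, best first, with "p" (0 to 1); they miss things now and then, are a little off and sometimes report something else, mostly with a low value. They report only what shows in the picture. A call takes as long as a camera call.
- spotter.boxes_of(label, picture): "xy" ([column, row] in pixels, amid what is visible of it).
The state is a dict: "time_s": time; "q": joint angles; "qvel": joint speeds; "joint_efforts": joint torques, N m; "position": TCP position; "tool_rot": TCP orientation; "ft_force": force on the tool from outside, world axes, zero at the start; "wrist_torque": the same for the moment, N m; "grip_width": finger opening in m; "gripper_force": force on a finger pad.
Only numpy, scipy, OpenCV 4.12 (cv2) and the standard library are available. Lean on these libraries where they do the work, as an engineer would, in place of code of your own. Each camera call takes 0.05 s, during which the arm holds its last target. There are 200 camera calls.

## Working session

There is one attempt and no reset: what is moved stays moved. The work goes in short steps, Python scripts to look and compute and a shell command to move; the robot and the scene stay as the last step left them, time stands still between calls to the robot, and variables do not carry over. Pictures are saved under pics/ and viewed, at most 10 in all, crops included, and the job is handed in when it is done.

```bash
mkdir -p pics
cat > h.py <<'E'
import numpy as np, cv2
from rig import env, get_image, job, spotter
def world(pic,u,v,d):
    K=pic["intrinsics"]; p=np.array([(u-K[0,2])/K[0,0]*d, -(v-K[1,2])/K[1,1]*d, -d,1])
    return (np.linalg.inv(pic["view"])@p)[:3]
def cloud(pic):
    K=pic["intrinsics"]; d=pic["depth"]; v,u=np.indices(d.shape)
    P=np.stack([(u-K[0,2])/K[0,0]*d,-(v-K[1,2])/K[1,1]*d,-d,np.ones_like(d)],-1)
    return (P@np.linalg.inv(pic["view"]).T)[...,:3]
E
python3 - <<'E'
from h import *
s=env.observe(); print(env.pinch_z,s["position"],s["tool_rot"],s["ft_force"],s["time_s"])
ims=[]
for n in ["scene","side"]:
    p=get_image(n); C=cloud(p); im=p["image"].copy()
    for l in ["tower_base","button_top","cap_top","mug","spoon","tin"]:
        for b in spotter.boxes_of(l,p)[:2]:
            u,v=np.round(b["xy"]).astype(int); print(n,l,round(b["p"],2),(u,v),C[v,u].round(3))
    cv2.imwrite(f"pics/{n}.png",im)
E
```

```text
0.1547 [ 0.23664373 -0.49643371  0.40411173] [[ 9.02698095e-01  4.30274383e-01 -3.21896447e-04]
 [ 4.30274383e-01 -9.02697029e-01  1.42419892e-03]
 [ 3.22221348e-04 -1.42412545e-03 -9.99998934e-01]] [-0.70304378  0.59027162  0.01582559] 0.0
scene tower_base 0.78 (np.int64(332), np.int64(214)) [0.488 0.036 0.018]
scene button_top 0.4 (np.int64(340), np.int64(200)) [ 0.525 -0.032  0.012]
scene cap_top 0.57 (np.int64(326), np.int64(215)) [0.494 0.049 0.018]
scene mug 0.58 (np.int64(279), np.int64(236)) [0.431 0.24  0.083]
scene mug 0.17 (np.int64(333), np.int64(212)) [0.491 0.029 0.019]
scene spoon 0.61 (np.int64(362), np.int64(240)) [0.39  0.047 0.005]
scene tin 0.71 (np.int64(276), np.int64(195)) [0.594 0.113 0.049]
side tower_base 0.93 (np.int64(360), np.int64(271)) [ 0.494 -0.006  0.016]
side button_top 0.64 (np.int64(387), np.int64(270)) [ 0.526 -0.041  0.014]
side button_top 0.53 (np.int64(348), np.int64(223)) [0.589 0.066 0.04 ]
side cap_top 0.66 (np.int64(346), np.int64(266)) [0.493 0.019 0.016]
side mug 0.2 (np.int64(361), np.int64(273)) [ 0.492 -0.009  0.015]
side spoon 0.7 (np.int64(328), np.int64(298)) [0.404 0.004 0.013]
side tin 0.96 (np.int64(346), np.int64(221)) [0.585 0.069 0.045]
```

View pics/scene.png

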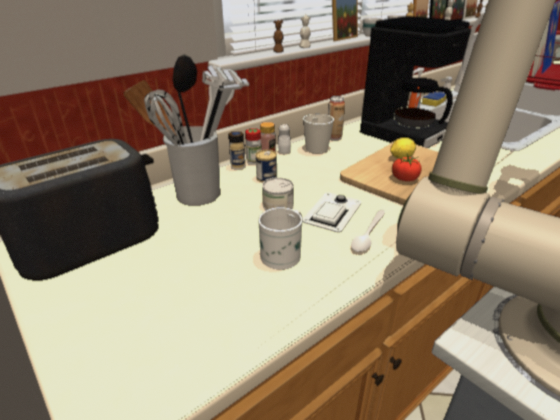

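View pics/side.png

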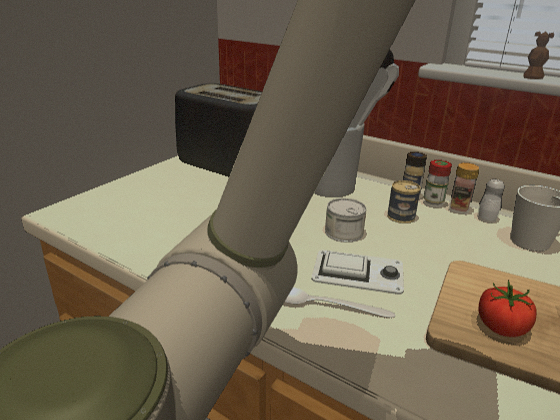

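The scene view shows the plate at (333,212), with the cap at about (328,212), the button at (340,198), the mug at (280,237), the tin at (278,195) and the spoon at (368,232). In the side view the cap is at (346,265), the button at (390,272) and the tin at (346,218). I'll move above the tower and turn the tool so the fingers close along the plate's x axis.

```bash
R='0 0 -11.25 13.4 -10.8 0 85'; python3 -m creep '0 0 -11.25 13.4 -10.8 0 0; 0 0 -11.25 13.4 -10.8 0 0; 0 0 -11.25 13.4 -10.8 0 0; 0 0 -11.25 13.4 -10.8 0 0; 0 0 -11.25 13.4 -10.8 0 0; 0 0 -11.25 13.4 -10.8 0 0; 0 0 -11.25 13.4 -10.8 0 0; 0 0 -11.25 13.4 -10.8 0 0; 0 0 -11.25 13.4 -10.8 0 0; 0 0 -11.25 13.4 -10.8 0 0; 0 0 -11.25 13.4 -10.8 0 0; 0 0 -11.25 13.4 -10.8 0 0'
python3 - <<'E'
from h import *
s=env.observe(); print(s["position"],s["tool_rot"].round(3),s["q"],s["time_s"])
p=get_image("wrist"); C=cloud(p); np.savez("w.npz",C=C,im=p["image"])
for l in ["tower_base","button_top","cap_top","mug","spoon","tin"]:
    for b in spotter.boxes_of(l,p)[:2]:
        u,v=np.round(b["xy"]).astype(int); print(l,round(b["p"],2),(u,v),C[v,u].round(3))
cv2.imwrite("pics/w1.png",p["image"])
E
```

```text
time_s: 1.9
position: [0.4606, -0.0291, 0.4047]
tool_rot: [[-0.435, 0.901, 0.0], [0.901, 0.435, 0.0], [0.0, 0.0, -1.0]]
ft_force: [-0.3, -0.5, 0.4]
grip_width: 0.0001
gripper_force: 0.0
[ 0.4605965  -0.02909765  0.40470335] [[-0.435  0.901  0.   ]
 [ 0.901  0.435  0.   ]
 [ 0.     0.    -1.   ]] [-1.83669351e+01  1.29041836e+01  8.75306009e+01  1.33301812e-02
  7.95568655e+01 -4.41315469e+01] 1.9
tower_base 0.74 (np.int64(341), np.int64(164)) [0.51  0.01  0.018]
button_top 0.71 (np.int64(336), np.int64(221)) [ 0.534 -0.044  0.014]
cap_top 0.9 (np.int64(346), np.int64(144)) [0.505 0.029 0.017]
mug 0.57 (np.int64(493), np.int64(142)) [0.61  0.086 0.055]
spoon 0.83 (np.int64(240), np.int64(72)) [0.386 0.044 0.003]
tin 0.63 (np.int64(495), np.int64(143)) [0.612 0.086 0.055]
tin 0.17 (np.int64(342), np.int64(160)) [0.509 0.014 0.017]
```

View pics/w1.png

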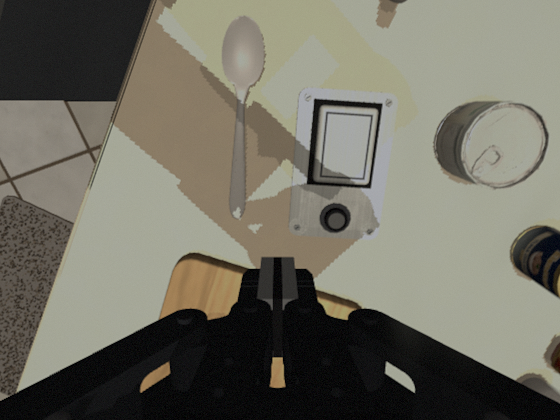

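The wrist view shows the cap at (346,146), the button at (336,218), the spoon on the left at (240,110) and the tin on the right at (497,144). Next I'll fit the cap and button from depth.

Run:
```python
from h import *
d=np.load("w.npz"); C=d["C"]; v,u=np.indices(C.shape[:2])
m=(C[...,2]>.0115)&(C[...,2]<.024)&(u>290)&(u<400)&(v>85)&(v<240)
n,l,st,ce=cv2.connectedComponentsWithStats(m.astype(np.uint8))
for i in range(1,n):
    if st[i,4]>80:
        P=C[l==i]; r=cv2.minAreaRect(P[:,:2].astype(np.float32)*1000); print(st[i],ce[i].round(),P.mean(0).round(4),r)
s=env.observe(); R=s["tool_rot"]; p=s["position"]
for x,y,z,rad in [(497,144,0,0)]:
    m=(C[...,2]>.045)&(C[...,2]<.07)&(u>430)&(u<550)&(v>95)&(v<190); print("tin",cv2.minEnclosingCircle(C[m][:,:2].astype(np.float32)))
m=(C[...,2]>.002)&(C[...,2]<.0085)&(u>285)&(u<400)&(v>80)&(v<245)
print("plate",cv2.minAreaRect(C[m][:,:2].astype(np.float32)*1000))
```

```text
[ 314  105   65   80 4447] [345. 144.] [0.5048 0.0282 0.0174] ((506.1720275878906, 27.070201873779297), (56.37751388549805, 74.28758239746094), 22.274547576904297)
[325 209  23  22 392] [336. 220.] [ 0.5341 -0.0428  0.0139] ((533.9966430664062, -42.87377166748047), (22.508901596069336, 22.588911056518555), 29.297222137451172)
tin ((0.6194484829902649, 0.08713475614786148), 0.03842215612530708)
plate ((517.1641235351562, 3.51629638671875), (116.95532989501953, 171.39523315429688), 30.943540573120117)
```

```bash
python3 -m creep '0 0 0.44 -1.48 2 1 0; 0 0 0.44 -1.48 2 3 0; 0 0 0.44 -1.48 2 5 0; 0 0 0.44 -1.48 2 6.3 0; 0 0 0.44 -1.48 2 6.8 0; 0 0 0.44 -1.48 2 6.9 0; 0 0 0.44 -1.48 2 6.9 0; 0 0 0.44 -1.48 2 6.9 0'
python3 - <<'E'
from h import *
s=env.observe(); print(s["position"].round(4),s["tool_rot"].round(3))
p=get_image("wrist"); cv2.imwrite("pics/w2.png",p["image"])
E
```

```text
time_s: 3.05
position: [0.5339, -0.0457, 0.1999]
tool_rot: [[-0.374, 0.928, 0.004], [0.928, 0.374, -0.001], [-0.002, 0.003, -1.0]]
ft_force: [0.3, 0.8, -1.3]
grip_width: -0.0002
gripper_force: 0.0
[ 0.5339 -0.0457  0.1999] [[-0.374  0.928  0.004]
 [ 0.928  0.374 -0.001]
 [-0.002  0.003 -1.   ]]
```

View pics/w2.png

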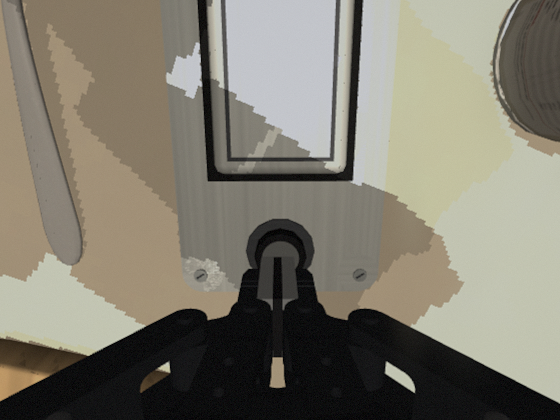

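The closed fingertips are right above the button at (280,250), and the cap is stowed at (280,90). Next I'll press the button.

```bash
python3 -m creep '0 0 0 0 0 0.25 0; 0 0 0 0 0 0.45 0; 0 0 0 0 0 0.55 0; 0 0 0 0 0 0.58 0; 0 0 0 0 0 0.58 0; 0 0 0 0 0 0.58 0'
```

```text
time_s: 3.7
position: [0.5336, -0.0453, 0.1818]
tool_rot: [[-0.374, 0.927, 0.002], [0.927, 0.374, -0.001], [-0.002, 0.002, -1.0]]
ft_force: [-2.3, 1.3, 15.8]
grip_width: -0.0001
gripper_force: 8.2
```

```bash
python3 -m creep '0 0 0 0 0 0 0; 0 0 0 0 0 0 0; 0 0 0 0 0 0 0; 0 0 0 0 0 0 0; 0 0 0 0 0 -1 0; 0 0 0 0 0 -2.5 0; 0 0 0 0 0 -3.5 85; 0 0 0 0 0 -3.5 85; 0 0 0 0 0 -3.5 85; 0 0 0 0 0 -3.5 85'
python3 - <<'E'
from h import *
s=env.observe(); print(s["position"].round(4),s["tool_rot"].round(3))
p=get_image("wrist"); cv2.imwrite("pics/w3.png",p["image"]); C=cloud(p)
v,u=np.indices(C.shape[:2]); m=(C[...,2]>.035)&(C[...,2]<.075)&(np.hypot(C[...,0]-.505,C[...,1]-.028)<.06)
print(m.sum(),np.median(C[m],0).round(4),cv2.minAreaRect(C[m][:,:2].astype(np.float32)*1000))
for b in spotter.boxes_of("cap_top",p)[:2]:
    a,c=np.round(b["xy"]).astype(int); print(b,C[c,a])
E
```

```text
time_s: 4.7
position: [0.5331, -0.0452, 0.284]
tool_rot: [[-0.374, 0.927, -0.002], [0.927, 0.374, 0.001], [0.002, -0.002, -1.0]]
ft_force: [-0.6, 0.7, -0.4]
grip_width: 0.0581
gripper_force: 0.0
[ 0.5331 -0.0452  0.284 ] [[-0.374  0.927 -0.002]
 [ 0.927  0.374  0.001]
 [ 0.002 -0.002 -1.   ]]
14422 [0.5053 0.0293 0.0452] ((506.0163879394531, 27.054353713989258), (56.28486633300781, 73.67914581298828), 22.016891479492188)
{'xy': [283.1, 86.2], 'p': 0.83} [0.50519594 0.02940176 0.04501304]
{'xy': [502.0, 72.8], 'p': 0.19} [0.60531409 0.0761445  0.05530609]
```

View pics/w3.png

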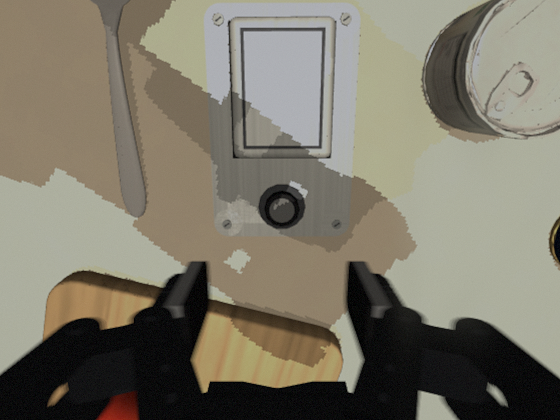

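The tower has sprung up: the cap top is at z=0.045 at (283,86), and the button is released at (283,205). I'll move over the cap, lower and grip.

```bash
python3 -m creep '0 0 0 1.5 0.06 0 85; 0 0 0 2.62 0.06 0 85; 0 0 0 2.62 0.06 0 85; 0 0 0 2.62 0.06 0 85; 0 0 0 2.62 0.06 0.5 85; 0 0 0 2.62 0.06 1.5 85; 0 0 0 2.62 0.06 2.5 85; 0 0 0 2.62 0.06 3.1 85; 0 0 0 2.62 0.06 3.3 85; 0 0 0 2.62 0.06 3.3 85; 0 0 0 2.62 0.06 3.3 85' 60
python3 - <<'E'
from h import *
p=get_image("wrist"); cv2.imwrite("pics/w4.png",p["image"])
E
```

```text
time_s: 5.9
position: [0.5061, 0.0279, 0.187]
tool_rot: [[-0.374, 0.928, 0.001], [0.928, 0.374, -0.0], [-0.001, 0.001, -1.0]]
ft_force: [-0.3, -0.7, 0.0]
grip_width: 0.0851
gripper_force: 0.0
```

View pics/w4.png

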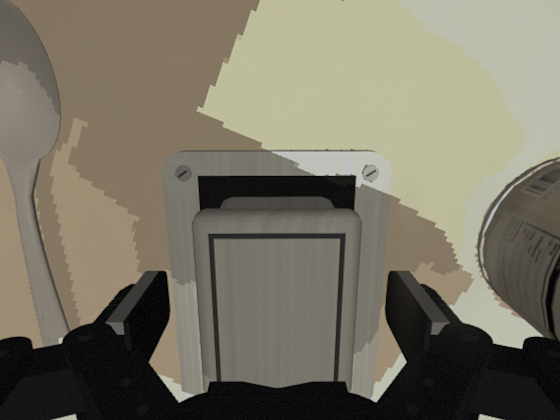

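The fingers straddle the cap evenly, with the pads at columns 168 and 388 and the cap between 193 and 360. Now I'll close them.

```bash
python3 -m creep '0 0 0 0 0 0 45; 0 0 0 0 0 0 45; 0 0 0 0 0 0 45; 0 0 0 0 0 0 45; 0 0 0 0 0 0 45; 0 0 0 0 0 0 45' 60
```

```text
time_s: 6.55
position: [0.5058, 0.0283, 0.1864]
tool_rot: [[-0.374, 0.927, 0.001], [0.927, 0.374, -0.0], [-0.0, 0.001, -1.0]]
ft_force: [0.8, 0.1, 0.8]
grip_width: 0.0553
gripper_force: 65.8
```

```bash
python3 -m creep '0 0 0 0 0 -0.2 45; 0 0 0 0 0 -0.5 45; 0 0 0 0 0 -0.8 45; 0 0 0 0 0 -1.1 45; 0 0 0 0 0 -1.4 45; 0 0 0 0 0 -1.6 45; 0 0 0 0 0 -1.8 45; 0 0 0 0 0 -2.0 45; 0 0 0 0 0 -2.0 45; 0 0 0 0 0 -2.0 45' 60
```

```text
time_s: 7.55
position: [0.5057, 0.0283, 0.2465]
tool_rot: [[-0.374, 0.927, 0.001], [0.927, 0.374, -0.0], [-0.0, 0.001, -1.0]]
ft_force: [4.5, 0.2, -3.9]
grip_width: 0.0547
gripper_force: 66.9
```

```bash
python3 -m creep '0 0 0 0 0 -0.3 45; 0 0 0 0 0 -0.6 45; 0 0 0 0 0 -0.9 45; 0 0 0 0 0 -1.2 45; 0 0 0 0 0 -1.4 45; 0 0 0 0 0 -1.55 45; 0 0 0 0 0 -1.65 45; 0 0 0 0 0 -1.65 45; 0 0 0 0 0 -1.65 45' 60
python3 - <<'E'
from h import *
for n in ["wrist","side"]:
    p=get_image(n); C=cloud(p)
    for b in spotter.boxes_of("cap_top",p)[:1]:
        a,c=np.round(b["xy"]).astype(int); print(n,b,C[c,a])
    cv2.imwrite(f"pics/{n}5.png",p["image"])
    v,u=np.indices(C.shape[:2]); m=(C[...,2]>.06)&(C[...,2]<.17)&(np.hypot(C[...,0]-.505,C[...,1]-.028)<.025)
    print(m.sum(),np.percentile(C[m][:,2],[5,25,50,75,95]) if m.any() else 0)
E
```

```text
time_s: 8.45
position: [0.5058, 0.0282, 0.2957]
tool_rot: [[-0.374, 0.927, 0.0], [0.927, 0.374, 0.0], [-0.0, 0.0, -1.0]]
ft_force: [6.7, -0.4, -6.0]
grip_width: 0.0551
gripper_force: 66.9
wrist {'xy': [277.1, 283.9], 'p': 0.82} [0.50045735 0.03985573 0.15429915]
14656 [0.15279315 0.15334638 0.15371709 0.15409773 0.15461628]
side {'xy': [353.5, 217.4], 'p': 0.85} [0.48642107 0.01158582 0.11526825]
184 [0.07247409 0.1026867  0.15238165 0.15294444 0.15347998]
```

View pics/side5.png

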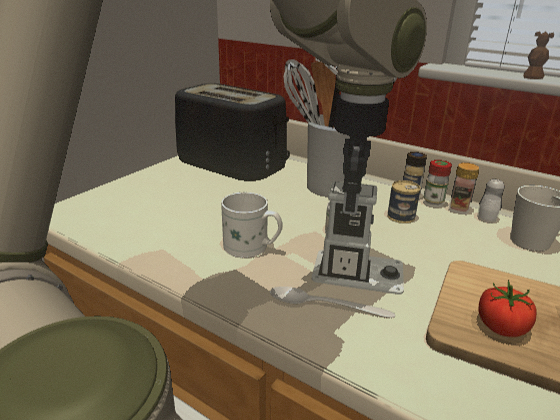

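The side view shows the tower drawn well out, with a socket visible at (345,262) and the cap in the fingers at (352,190). The mug and spoon are where they were. The cap top is at about 0.154, so I'll ease it up onto the stop.

```bash
python3 -m creep '0 0 0 0 0 -0.05 45; 0 0 0 0 0 -0.1 45; 0 0 0 0 0 -0.12 45; 0 0 0 0 0 -0.12 45; 0 0 0 0 0 -0.12 45; 0 0 0 0 0 -0.12 45' 60
python3 - <<'E'
from h import *
p=get_image("wrist"); C=cloud(p)
m=(C[...,2]>.06)&(C[...,2]<.17)&(np.hypot(C[...,0]-.505,C[...,1]-.028)<.025)
print(np.median(C[m][:,2]))
E
```

```text
time_s: 9.25
position: [0.5058, 0.0282, 0.299]
tool_rot: [[-0.374, 0.927, 0.0], [0.927, 0.374, 0.0], [0.0, 0.0, -1.0]]
ft_force: [6.5, -0.3, -8.4]
grip_width: 0.055
gripper_force: 66.7
0.15704620710754136
```

```bash
python3 -m creep '0 0 0 0 0 -0.04 45; 0 0 0 0 0 -0.06 45; 0 0 0 0 0 -0.06 45; 0 0 0 0 0 -0.06 45; 0 0 0 0 0 -0.06 45' 60
python3 - <<'E'
from h import *
p=get_image("wrist"); C=cloud(p)
m=(C[...,2]>.06)&(C[...,2]<.17)&(np.hypot(C[...,0]-.505,C[...,1]-.028)<.025)
print(np.median(C[m][:,2]))
E
```

```text
time_s: 9.8
position: [0.5059, 0.0282, 0.3]
tool_rot: [[-0.374, 0.927, -0.0], [0.927, 0.374, 0.0], [0.001, -0.0, -1.0]]
ft_force: [8.2, 0.2, -16.7]
grip_width: 0.0548
gripper_force: 66.9
0.1579983787210048
```

The force climbed steeply, from 8 to 17 N over 1 mm, so the tower is on its second stop with a firm grip. I'll hand it in.

```bash
python3 -c "
from rig import job
print(job.close_job())"
```

```text
the job is handed in; nothing more can be done
None
```

I pressed the button, pulled the tower up to its second stop (cap top measured at about 157 mm) and handed the job in with the fingers still holding it there; I did not touch the mug, spoon or tin, and the hand-in gave no verdict.

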